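# Dispense one mini can onto the serving tray at a tapas stall

### The job

A guest has ordered one lemon drink, the yellow mini cans. With your fingertips push the small steel tray squarely up against the mouth of the dispenser that holds the yellow cans, then press that dispenser's red paddle all the way down so that its gate lifts and one single can rolls out onto the tray, and let the paddle come right back up so the gate closes on the next can. Do not touch the cans, do not lift the tray, and leave the other dispenser and everything else on the counter alone.

Things in the scene. Friction and masses are not known exactly. Their poses are not given: they have to be found in the camera images.
- tray: low open steel tray, black rubber floor, 130 (its x) by 160 mm (its y), walls 26 mm high, 3 mm thick, about 0.55 kg, loose. Origin: centre of its underside. It starts 50 to 110 mm short of the yellow dispenser's mouth, roughly in line, its x roughly along the dispenser's x; up against the mouth its origin is at dispenser x = -65 mm, y = 0
- dispenser_yellow: sloping steel can lane (fixed, 108 mm wide) with the yellow cans, like the other one beside it; either may be the nearer. Origin: on the counter, mid front face (mouth). x: level, uphill, away from the mouth, about world +y; y across; z up. Lip 12 mm out over the mouth, underside 30 mm up (a 26 mm tray wall goes under). Back stop at x = 191 mm. Grey gate at x = 8 to 18 mm. Can tops 95 to 114 mm high
- dispenser_blue: sloping steel can lane (fixed, 108 mm wide) with the blue cans, like the other one beside it; either may be the nearer. Origin: on the counter, mid front face (mouth). x: level, uphill, away from the mouth, about world +y; y across; z up. Lip 12 mm out over the mouth, underside 30 mm up (a 26 mm tray wall goes under). Back stop at x = 191 mm. Grey gate at x = 8 to 18 mm. Can tops 95 to 114 mm high
- lever_yellow (a joint): yellow dispenser's rocking lever (rad): 0 up, gate shut; 0.27 pressed to its stop. Pivot across the lane at dispenser x = 123 mm, 83 mm up. Pressing the red paddle (uphill end) lifts the gate: past 0.22 the front can rolls out (about 1 s) while a tooth holds the next, so one can per press. Spring return: 3 N on the paddle at first, 7 N fully down; then the next can rolls up to the gate
- lever_blue (a joint): blue dispenser's rocking lever (rad): 0 up, gate shut; 0.27 pressed to its stop. Pivot across the lane at dispenser x = 123 mm, 83 mm up. Pressing the red paddle (uphill end) lifts the gate: past 0.22 the front can rolls out (about 1 s) while a tooth holds the next, so one can per press. Spring return: 3 N on the paddle at first, 7 N fully down; then the next can rolls up to the gate
- lever_yellow_pad (a point): middle of the top of the yellow dispenser's red ribbed paddle (46 mm along the lane, 62 mm across, 6 mm thick), behind the back stop: at rest 142 mm above the counter, at dispenser x = 212 mm, y = 0. It moves with the lever: fully pressed it has sunk 26 mm and gone 12 mm uphill. Its x axis points uphill along the paddle, z out of its top
- lever_blue_pad (a point): middle of the top of the blue dispenser's red ribbed paddle (46 mm along the lane, 62 mm across, 6 mm thick), behind the back stop: at rest 142 mm above the counter, at dispenser x = 212 mm, y = 0. It moves with the lever: fully pressed it has sunk 26 mm and gone 12 mm uphill. Its x axis points uphill along the paddle, z out of its top
- can_yellow1: yellow mini drinks can with a white band and bare ends, 53 mm diameter, 88 mm long, 0.17 kg, number 1 from the mouth in the yellow dispenser, lying across the lane. Origin: its centre; y is its long axis
- can_yellow2: yellow mini drinks can with a white band and bare ends, 53 mm diameter, 88 mm long, 0.17 kg, number 2 from the mouth in the yellow dispenser, lying across the lane. Origin: its centre; y is its long axis
- can_yellow3: yellow mini drinks can with a white band and bare ends, 53 mm diameter, 88 mm long, 0.17 kg, number 3 from the mouth in the yellow dispenser, lying across the lane. Origin: its centre; y is its long axis
- can_blue1: blue mini drinks can with a white band and bare ends, 53 mm diameter, 88 mm long, 0.17 kg, number 1 from the mouth in the blue dispenser, lying across the lane. Origin: its centre; y is its long axis
- can_blue2: blue mini drinks can with a white band and bare ends, 53 mm diameter, 88 mm long, 0.17 kg, number 2 from the mouth in the blue dispenser, lying across the lane. Origin: its centre; y is its long axis
- can_blue3: blue mini drinks can with a white band and bare ends, 53 mm diameter, 88 mm long, 0.17 kg, number 3 from the mouth in the blue dispenser, lying across the lane. Origin: its centre; y is its long axis
- boat_a: paper food boat with two tartlets, 90 x 66 mm, 34 mm high, on the counter before the mouth of the blue dispenser; leave alone. Origin: centre of its underside
- boat_b: paper food boat with one tartlet, 90 x 66 mm, 34 mm high, bystander. Origin: centre of its underside
- sauce_bottle: red squeeze bottle with white nozzle, 56 mm diameter, 185 mm tall, bystander. Origin: centre of its foot
- salt_shaker: glass salt shaker with steel cap, 41 mm diameter, 84 mm tall, bystander. Origin: centre of its foot
- pick_glass: green glass with wooden picks, 66 mm diameter, about 105 mm tall, bystander. Origin: centre of its foot
- napkin_holder: dark steel napkin holder, 100 x 130 mm, 92 mm high, bystander. Origin: centre of its underside
- tongs: steel serving tongs lying flat, about 215 mm long, 10 mm high, bystander. Origin: about the middle of their length, on the counter
Things that resemble listed ones, but are neither listed nor needed, are in the scene too. What is shaped like the can_yellow3 but pink is not meant. Leave any turquoise look-alike of the can_yellow1 alone.

How it is judged:
By the outcome, as a careful person would: the job done as asked, in the order asked, and still so for the second after the job is handed in, with the robot touching nothing.
It also fails if it takes over 56 s, if anything falls off the work surface, if the arm or the gripper's body presses on something with over 40 N, if the wrist force passes 120 N, or if a joint passes its speed limit or range.

### The arm

A 6-joint arm with a two-finger parallel gripper is mounted at the origin on the work surface. World frame = base frame: x ahead of the robot, y to its left, z up, the work surface at z = 0. Lengths are in m, angles in rad, forces in N, time in s.
With the tool pointing down it reaches from about 0.35 to 0.775 m from the base axis. Payload 5.5 kg.
Tool frame: the origin (TCP) lies where the fingers leave the gripper's body, on its centre line; the fingertips stand 73 mm ahead of it and the grasp point (between the pads) lies 54 mm ahead of it; z points along the fingers, y is the direction in which the jaws open and shut (so a half turn about z gives the same grasp; the last joint's range is limited). The gripper opens to 85 mm and grips with 20 to 120 N. Pads are 22 mm wide; open, the fingers measure 114 mm over their backs; the gripper's body (76 mm by 85 mm) begins 54 mm behind the grasp point. The pads swing forward as they close: fully open they stand 13 mm farther back than shut.
Start: joints at [-1.285, 0.313, 0.046, 1.304, 0, 1.431], TCP at [0.238, -0.524, 0.304] pointing down, gripper open.
Joint ranges: [-2.76, 2.76], [-0.86, 1.69], [-1.03, 1.26], [-2.2, 2.34], [-1.47, 1.5], [-3.14, 3.14]. Speed limits (rad/s): [2.57, 2.57, 3.14, 3.14, 3.14, 3.14].

### API

Orientations are given as a unit quaternion [w, x, y, z].
In Python, from workcell import env, read_camera, job, cut_out gives the robot as it stands.
- The arm moves only by the tool servo_tool, never from a script. Its argument "deltas" is a list of rows, each an object of numbers: "dx", "dy", "dz": the shift along the world's x, y, z in mm; "rx", "ry", "rz": the turn, a rotation vector about the world's x, y, z in rad; "fingers": the closure, from -1 (fully open) to 1 (shut). A call has 1 to 8 rows; each row shifts and turns the commanded pose from where the row before left it; what a row does not reach is not made up. A row lasts 1/10 s, in which the tool goes at most 50 mm and 8.59 degrees, less where a joint would pass 70% of its speed; a pose out of reach is approached as far as the arm can. A call is refused whole if a number of a shift passes 50 or a number of a turn 0.15, either way. A call with a gripper value outside its range is refused whole. The fingers move at their own pace and stop on an object; "newtons" is the grip in N (left out, the last holds). Time passes only in rows, so rows that do not move let the fingers close. It gives the time, the measured TCP pose, the force and the opening at its end, in the units of the state.
- env.get_state(): the state, without advancing time (a new reading comes with each control period).
- read_camera(name): name is "scene" or "top"; returns a dict with "img" (400x640x3 uint8, red, green, blue), "intrinsics" (3x3 intrinsics, pixels), "k1" (the pictures are not rectified: a ray, as slopes to the right and down, at radius r is drawn at 1 + k1 r^2 times it, then the intrinsics apply), "extrinsics" (4x4, takes a point from camera to world coordinates). Camera axes: x right, y down, z forward; pixel columns grow to the right and rows downward; lengths in m; the calibration is good to about 2 mm. A picture is of the moment at which its call begins. There is no depth.
- job.hand_in(): hands the job in, once; it reports no verdict.
Trained networks look in the newest picture that a camera, given by its name, has taken for a name from the list of things; names that differ only in an ending like _2 or _b are one class to them, and where a whole thing is asked for, a point or a joint stands for the part that bears it (a point fixed in the world has none). Each returns a list of dicts, best first, with "confidence" (0 to 1); they miss things now and then, are a little off and sometimes report something else, mostly with a low value. They report only what shows in the picture. A call takes as long as a camera call. They do not tell look-alikes from the thing itself.
- cut_out(target, camera): "region" (400x640 bool, what is visible of it) and "extent" ([left, top, right, bottom] in pixels, round what is visible of it).
The state is a dict: "clock": time; "joint_pos": joint angles; "qvel": joint speeds; "tau": joint torques, N m; "tcp_pos": TCP position; "orientation": TCP orientation; "wrist_force": force on the tool from outside, world axes, zero at the start; "ft_torque": the same for the moment, N m; "finger_gap": finger opening in m.
Only numpy, scipy, OpenCV 4.12 (cv2) and the standard library are available. Lean on these libraries where they do the work, as an engineer would, in place of code of your own. Each camera call takes 0.05 s, during which the arm holds its last target. There are 200 camera calls.

## Working session

There is one attempt and no reset: what is moved stays moved. The work goes in short steps, Python scripts to look and compute and a tool call to move; the robot and the scene stay as the last step left them, time stands still between calls to the robot, and variables do not carry over. Pictures are saved under pics/ and viewed, about 8 in all and at most 12, crops included, and the job is handed in when it is done.

Besides the shell and the picture viewer there is one more tool, called after "Emit:" as name(argument=value, ...) on one line, values as JSON. servo_tool: Moves the arm, as the interface text tells. Its arguments: {"type":"object","properties":{"deltas":{"type":"array"},"newtons":{"type":"number"}},"required":["deltas"]}

```bash
mkdir -p pics; cat > h.py <<'E'
import numpy as np, cv2
from workcell import env, read_camera, job, cut_out
def ray(c,uv):
    K=c["intrinsics"];k1=c["k1"];uv=np.atleast_2d(np.array(uv,float))
    p=cv2.undistortPoints(uv[:,None],np.array(K,float),np.array([k1,0,0,0.]))[:,0]
    E=np.array(c["extrinsics"]);d=np.c_[p,np.ones(len(p))]@E[:3,:3].T
    return E[:3,3],d
def atz(c,uv,z):
    o,d=ray(c,uv);return o+d*((z-o[2])/d[:,2:3])
def proj(c,P):
    E=np.linalg.inv(np.array(c["extrinsics"]));P=np.atleast_2d(P)@E[:3,:3].T+E[:3,3]
    return cv2.projectPoints(P,np.zeros(3),np.zeros(3),np.array(c["intrinsics"],float),np.array([c["k1"],0,0,0.]))[0][:,0]
def save(c,n,crop=None,s=1):
    im=c["img"][...,::-1]
    if crop: im=im[crop[1]:crop[3],crop[0]:crop[2]]
    cv2.imwrite("pics/"+n,cv2.resize(im,None,fx=s,fy=s,interpolation=cv2.INTER_CUBIC))
E
python3 - <<'E'
from h import *
print(env.get_state())
t=read_camera("top");s=read_camera("scene")
for n,c in(("top",t),("scene",s)):
    save(c,n+"0.png",None,1.25);print(n,np.round(c["extrinsics"],3).tolist(),np.round(c["intrinsics"],1).tolist(),c["k1"])
    for g in("tray","dispenser_yellow","lever_yellow_pad","can_yellow1","boat_a"):
        for d in cut_out(g,n)[:6]:
            r=d["region"];ys,xs=np.nonzero(r)
            print(n,g,round(d["confidence"],2),np.round(d["extent"]).tolist(),r.sum(),[round(xs.mean()),round(ys.mean())],c["img"][r].mean(0).round())
E
```

```text
{'clock': 0.0, 'joint_pos': array([-1.28459856e+00,  3.14011513e-01,  4.49509055e-02,  1.30357953e+00,
        1.00426936e-05,  1.43123264e+00]), 'qvel': array([-1.19425842e-03,  1.13320767e-03,  7.93056842e-04, -1.24906116e-03,
        9.00268108e-06, -6.66034870e-04]), 'tau': array([ 7.56408863e-04, -4.80632865e+01,  2.98532349e+01,  1.94049004e-02,
       -1.40903448e-04, -2.02036148e-06]), 'tcp_pos': array([ 0.23738642, -0.52328992,  0.30299094]), 'orientation': array([-9.19796511e-04,  9.77425927e-01,  2.11276378e-01, -6.25229768e-05]), 'wrist_force': array([-0.61499628, -0.54273216,  0.04342711]), 'ft_torque': array([0.03804876, 0.00153199, 0.01694678]), 'finger_gap': 0.0854078202552417}
top [[0.008, -0.993, 0.117, 0.396], [-1.0, -0.011, -0.023, -0.005], [0.025, -0.117, -0.993, 1.173], [0.0, 0.0, 0.0, 1.0]] [[386.8, 0.0, 323.4], [0.0, 386.8, 202.8], [0.0, 0.0, 1.0]] -0.03723201648826425
top tray 0.98 [349.0, 208.0, 401.0, 264.0] 2467 [377, 235] [64. 52. 44.]
top dispenser_yellow 0.56 [155.0, 147.0, 208.0, 189.0] 1669 [181, 168] [128. 116. 102.]
top dispenser_yellow 0.55 [235.0,
[... 1125 characters left out ...]
 [318, 188] [159. 121. 101.]
scene lever_yellow_pad 0.78 [286.0, 141.0, 347.0, 212.0] 680 [321, 173] [177. 105.  81.]
scene lever_yellow_pad 0.55 [371.0, 268.0, 388.0, 298.0] 351 [379, 283] [184. 168. 144.]
scene can_yellow1 0.9 [302.0, 170.0, 327.0, 195.0] 394 [315, 183] [233. 214.  94.]
scene can_yellow1 0.76 [292.0, 188.0, 324.0, 205.0] 359 [306, 194] [234. 219. 102.]
scene can_yellow1 0.62 [202.0, 309.0, 261.0, 386.0] 1074 [230, 345] [220. 202. 175.]
scene can_yellow1 0.57 [307.0, 163.0, 339.0, 178.0] 358 [323, 170] [239. 220.  94.]
scene boat_a 0.83 [399.0, 217.0, 432.0, 253.0] 683 [414, 234] [214. 188. 151.]
scene boat_a 0.63 [324.0, 251.0, 361.0, 287.0] 750 [342, 270] [223. 193. 149.]
```

View pics/top0.png

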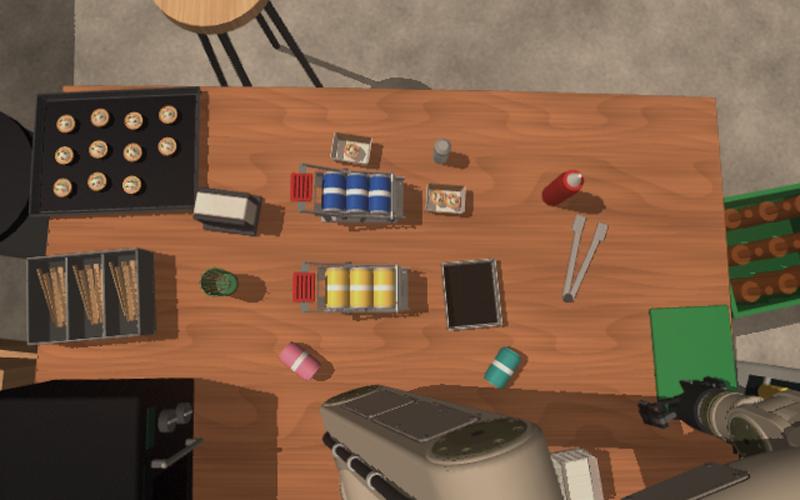

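View pics/scene0.png

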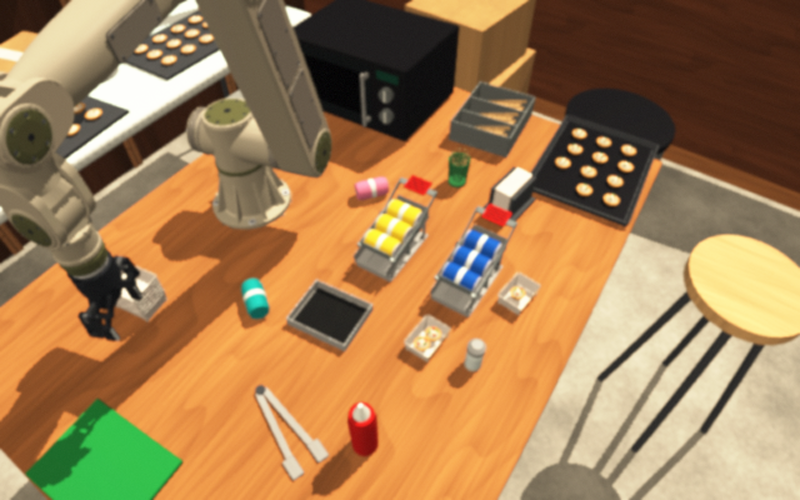

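```bash
python3 - <<'E'
from h import *
t=read_camera("top");save(t,"topc.png",(210,130,430,320),3.5)
s=read_camera("scene");save(s,"scenec.png",(210,120,430,300),3.5)
E
```

```text
(no output)
```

View pics/topc.png

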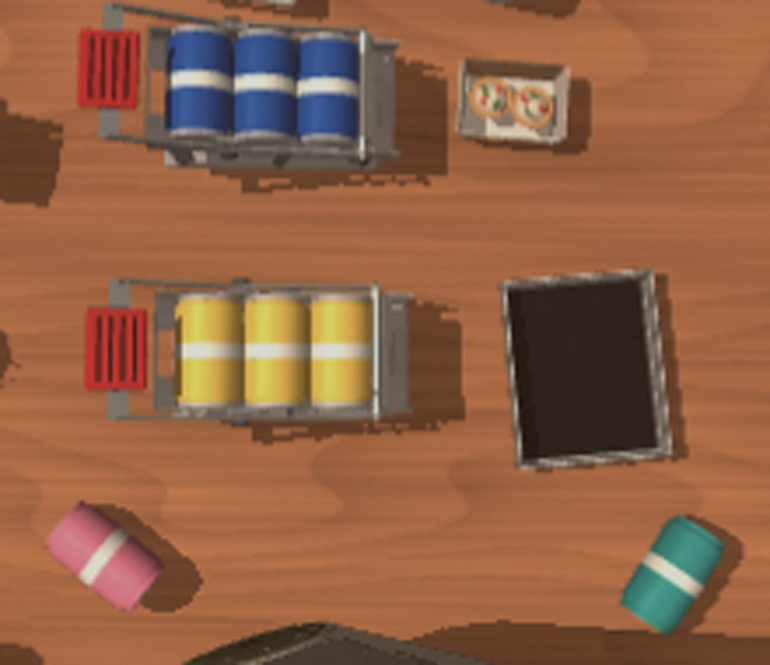

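The pictures show the yellow lane at top-view px (235-328, 210-250), with its mouth to the right and its paddle at about (243, 229). The tray is at (377, 235). Things that could be mistaken for the target: the blue lane (~(285,152)), the pink can (239,288), the turquoise can (402,294), and the large baking tray at far left. The crop confirms the lane with three yellow cans and the small tray with the black floor.

```bash
cat > meas.py <<'E'
from h import *
from scipy.optimize import least_squares
def cen(c,box,f):
    x0,y0,x1,y1=box;im=c["img"][y0:y1,x0:x1].astype(int);m=f(im[...,0],im[...,1],im[...,2])
    ys,xs=np.nonzero(m);return np.array([xs.mean()+x0,ys.mean()+y0]),m.sum()
red=lambda r,g,b:(r>100)&(g<0.4*r)&(b<.4*r)
def tri(cs,uvs):
    A=[];B=[]
    for c,uv in zip(cs,uvs):
        o,d=ray(c,uv);d=d[0]/np.linalg.norm(d);M=np.eye(3)-np.outer(d,d);A.append(M);B.append(M@o)
    p=np.linalg.lstsq(np.vstack(A),np.hstack(B),rcond=None)[0];return p
def tray(c,cam):
    d=cut_out("tray",cam)
    d=min(d,key=lambda q:c["img"][q["region"]].mean())
    ct=max(cv2.findContours(d["region"].astype(np.uint8),0,2)[0],key=cv2.contourArea)
    return ct
E
python3 - <<'E'
from meas import *
t=read_camera("top");s=read_camera("scene")
pt,n=cen(t,(230,210,256,246),red);ps,n2=cen(s,(315,135,352,160),red)
print("pad",pt,n,ps,n2,tri([t,s],[pt,ps]),"top@.142",atz(t,pt,.142),"scene",atz(s,ps,.142))
ct=np.array([[502,283],[652,270],[672,457],[519,469]])/3.5+[210,130]
P=atz(t,ct,.026);print("tray corners",P.round(4).tolist(),P.mean(0),np.linalg.norm(P-np.roll(P,-1,0),axis=1))
m=tray(s,"scene");ap=cv2.approxPolyDP(m,6,True)[:,0];print("scene tray",ap.tolist(),atz(s,ap,.026).round(4).tolist())
# yellow cans bands: crop pixels (top), can tops
b=np.array([[210,351],[277,351],[342,351]])/3.5+[210,130]
print("bands",[atz(t,q,z)[0].round(4).tolist() for q,z in zip(b,(.114,.1045,.095))])
# can ends at max width (z=centre)
y=cut_out("can_yellow1","top")
for d in y:
    if t["img"][d["region"]].mean(0)[2]<100 and t["img"][d["region"]].mean(0)[0]>150:
        h=cv2.minAreaRect(np.argwhere(d["region"])[:,::-1].astype(np.float32));print(h,d["confidence"],atz(t,h[0],.085))
lip=np.array([[411,293],[407,415],[378,287],[378,418]])/3.5+[210,130]
print("lip@.035",atz(t,lip,.035).round(4).tolist())
print("sideplate top? posts", [atz(t,lip[2:],z).round(4).tolist() for z in(.06,.1)])
E
```

```text
pad [242.34647887 229.53239437] 355 [333.91044776 147.74129353] 201 [0.44381075 0.1850254  0.13972964] top@.142 [[0.44433599 0.18511561 0.142     ]] scene [[0.44451939 0.18223974 0.142     ]]
tray corners [[0.5088, -0.1222, 0.026], [0.5213, -0.2512, 0.026], [0.3626, -0.2663, 0.026], [0.3518, -0.1365, 0.026]] [ 0.43610974 -0.1940479   0.026     ] [0.12964553 0.1594711  0.13019576 0.15762901]
scene tray [[252, 225], [229, 256], [276, 279], [298, 245]] [[0.3533, -0.1429, 0.026], [0.3685, -0.2686, 0.026], [0.5286, -0.255, 0.026], [0.5143, -0.1269, 0.026]]
bands [[0.4444, 0.1149, 0.114], [0.4454, 0.0634, 0.1045], [0.4463, 0.0124, 0.095]]
((306.0, 230.0), (32.0, 18.0), 90.0) 0.89 [[0.44751981 0.01734469 0.085     ]]
((288.0, 229.0), (30.0, 18.0), 90.0) 0.88 [[0.44982089 0.06787056 0.085     ]]
((269.0, 230.0), (32.0, 18.0), 90.0) 0.79 [[0.44647437 0.12102274 0.085     ]]
lip@.035 [[0.4986, -0.0443, 0.035], [0.3962, -0.0416, 0.035], [0.5034, -0.0163, 0.035], [0.3935, -0.0174, 0.035]]
sideplate top? posts [[[0.501, -0.0161, 0.06], [0.3935, -0.0172, 0.06]], [[0.4972, -0.0157, 0.1], [0.3936, -0.0167, 0.1]]]
```

View pics/scenec.png

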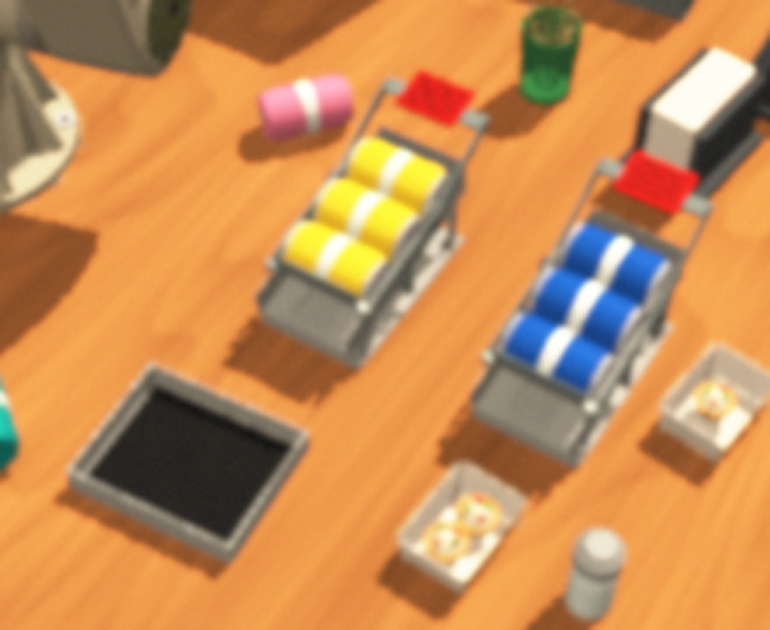

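Estimates before the first move:
- **Dispenser:** origin about (0.447, -0.028), uphill nearly +y.
- **Tray:** centre about (0.438, -0.196), turned about +0.1 rad, and about 10 mm too low in x.

Plan: square and shift the tray with a two-finger push on its low-x wall. Then push it home from behind, and press the paddle.

Emit:
servo_tool(deltas=[{"dx":10,"dy":40,"dz":-10,"rz":-0.052,"fingers":-1},{"dx":10,"dy":41,"dz":-10,"rz":-0.052},{"dx":11,"dy":41,"dz":-10,"rz":-0.052},{"dx":11,"dy":41,"dz":-10,"rz":-0.052},{"dx":11,"dy":41,"dz":-20,"rz":-0.052},{"dx":11,"dy":41,"dz":-20,"rz":-0.052},{"dx":11,"dy":41,"dz":-20,"rz":-0.052},{"dx":11,"dy":41,"dz":-20,"rz":-0.05}])

```text
invalid input at $.deltas[0]: expected keys dx, dy, dz, rx, ry, rz, fingers
```

Emit:
servo_tool(deltas=[{},{},{}])

```text
invalid input at $.deltas[0]: expected keys dx, dy, dz, rx, ry, rz, fingers
```

```bash
python3 - <<'E'
from h import *
t=read_camera("top");s=read_camera("scene")
im=np.hstack([cv2.resize(t["img"][170:330,300:450],None,fx=2.6,fy=2.6),cv2.resize(s["img"][170:330,190:340],None,fx=2.6,fy=2.6)])
cv2.imwrite("pics/a.png",im[...,::-1]);st=env.get_state();print(st["joint_pos"],st["tcp_pos"],st["orientation"],st["wrist_force"])
E
```

```text
[-1.28458953e+00  3.13138956e-01  4.60534696e-02  1.30363680e+00
 -1.84903767e-05  1.43122911e+00] [ 0.23749325 -0.52365775  0.30393888] [ 3.75989539e-05  9.77425014e-01  2.11282609e-01 -6.50839620e-06] [0.20039798 1.19035133 0.04014616]
```

View pics/a.png

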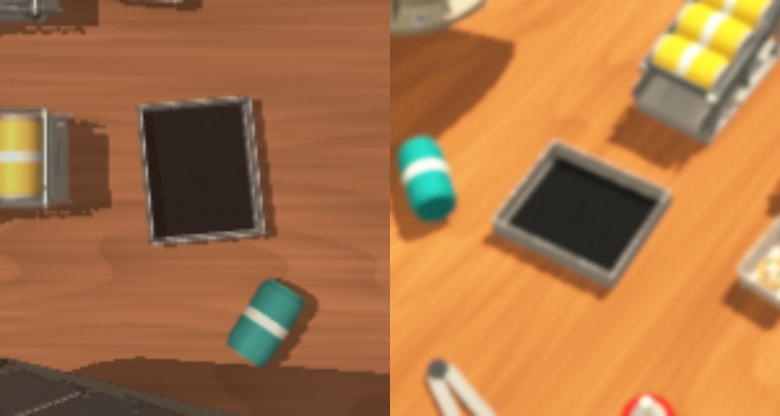

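The call was refused because every row needs all its keys, and nothing moved. I've viewed 5 pictures so far. The last one shows the tray still at about px (377, 235) and the turquoise can about 15 px below it.

Emit:
servo_tool(deltas=[{"dx":10,"dy":40,"dz":-10,"rx":0,"ry":0,"rz":-0.052,"fingers":-1},{"dx":10,"dy":41,"dz":-10,"rx":0,"ry":0,"rz":-0.052,"fingers":-1},{"dx":11,"dy":41,"dz":-10,"rx":0,"ry":0,"rz":-0.052,"fingers":-1},{"dx":11,"dy":41,"dz":-10,"rx":0,"ry":0,"rz":-0.052,"fingers":-1},{"dx":11,"dy":41,"dz":-20,"rx":0,"ry":0,"rz":-0.052,"fingers":-1},{"dx":11,"dy":41,"dz":-20,"rx":0,"ry":0,"rz":-0.052,"fingers":-1},{"dx":11,"dy":41,"dz":-20,"rx":0,"ry":0,"rz":-0.052,"fingers":-1},{"dx":11,"dy":41,"dz":-20,"rx":0,"ry":0,"rz":-0.05,"fingers":-1}])

```text
clock: 1.8
tcp_pos: [0.3237, -0.1952, 0.1835]
orientation: [0.0, 1.0, 0.005, 0.001]
wrist_force: [1.3, -0.3, -0.2]
finger_gap: 0.0854
```

Emit:
servo_tool(deltas=[{"dx":0,"dy":0,"dz":0,"rx":0,"ry":0,"rz":0,"fingers":-1},{"dx":0,"dy":0,"dz":0,"rx":0,"ry":0,"rz":0,"fingers":-1},{"dx":0,"dy":0,"dz":0,"rx":0,"ry":0,"rz":0,"fingers":-1}])

```text
clock: 2.1
tcp_pos: [0.3241, -0.1978, 0.1847]
orientation: [0.001, 1.0, 0.006, 0.001]
wrist_force: [0.1, 0.1, 0.3]
finger_gap: 0.0854
```

```bash
python3 - <<'E'
from h import *
s=read_camera("scene");save(s,"b.png",(190,150,350,290),4)
st=env.get_state();print(st["clock"],st["joint_pos"],st["tcp_pos"],st["orientation"],st["wrist_force"])
E
```

```text
2.15 [-7.60773829e-01  1.57862481e-02 -6.20949774e-01  9.31675476e-01
 -2.68452984e-04  2.37003329e+00] [ 0.32410468 -0.19815678  0.18476296] [9.23513765e-04 9.99984740e-01 5.39257745e-03 7.66152809e-04] [-0.32011191 -0.09182404  0.09398982]
```

Emit:
servo_tool(deltas=[{"dx":0,"dy":0,"dz":-30,"rx":0,"ry":0,"rz":0,"fingers":-1},{"dx":0,"dy":0,"dz":-30,"rx":0,"ry":0,"rz":0,"fingers":-1},{"dx":0,"dy":0,"dz":-25,"rx":0,"ry":0,"rz":0,"fingers":-1},{"dx":0,"dy":0,"dz":-12,"rx":0,"ry":0,"rz":0,"fingers":-1},{"dx":0,"dy":0,"dz":0,"rx":0,"ry":0,"rz":0,"fingers":-1},{"dx":0,"dy":0,"dz":0,"rx":0,"ry":0,"rz":0,"fingers":-1}])

```text
clock: 2.75
tcp_pos: [0.3238, -0.198, 0.0874]
orientation: [0.0, 1.0, 0.005, 0.0]
wrist_force: [-0.8, 0.4, -0.7]
finger_gap: 0.0853
```

Emit:
servo_tool(deltas=[{"dx":0,"dy":0,"dz":-5,"rx":0,"ry":0,"rz":0,"fingers":-1},{"dx":0,"dy":0,"dz":-2,"rx":0,"ry":0,"rz":0,"fingers":-1},{"dx":0,"dy":0,"dz":0,"rx":0,"ry":0,"rz":0,"fingers":-1}])

```text
clock: 3.05
tcp_pos: [0.3236, -0.1969, 0.0801]
orientation: [0.0, 1.0, 0.006, 0.0]
wrist_force: [-0.4, 0.0, -0.1]
finger_gap: 0.0858
```

```bash
python3 - <<'E'
from h import *
s=read_camera("scene");t=read_camera("top")
im=np.hstack([cv2.resize(t["img"][170:330,300:450],None,fx=2.6,fy=2.6),cv2.resize(s["img"][170:330,190:340],None,fx=2.6,fy=2.6)])
cv2.imwrite("pics/b.png",im[...,::-1])
st=env.get_state();print(st["clock"],st["tcp_pos"],st["wrist_force"])
E
```

```text
3.15 [ 0.32362884 -0.19679294  0.08017334] [-0.26008223 -0.08187909 -0.03212447]
```

View pics/b.png

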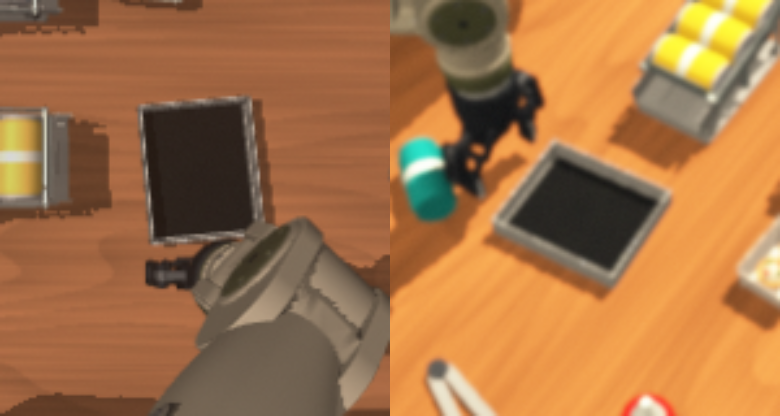

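Picture 6 shows the fingertips beside the tray's low-x wall, clear of both the tray and the turquoise can.

Emit:
servo_tool(deltas=[{"dx":0,"dy":0,"dz":-5,"rx":0,"ry":0,"rz":0,"fingers":-1},{"dx":5,"dy":0,"dz":0,"rx":0,"ry":0,"rz":0,"fingers":-1},{"dx":5,"dy":0,"dz":0,"rx":0,"ry":0,"rz":0,"fingers":-1},{"dx":4,"dy":0,"dz":0,"rx":0,"ry":0,"rz":0,"fingers":-1},{"dx":4,"dy":0,"dz":0,"rx":0,"ry":0,"rz":0,"fingers":-1},{"dx":4,"dy":0,"dz":0,"rx":0,"ry":0,"rz":0,"fingers":-1},{"dx":0,"dy":0,"dz":0,"rx":0,"ry":0,"rz":0,"fingers":-1}])

```text
clock: 3.85
tcp_pos: [0.3448, -0.1958, 0.0746]
orientation: [-0.001, 1.0, 0.006, -0.001]
wrist_force: [-3.8, 1.0, 2.1]
finger_gap: 0.0856
```

Emit:
servo_tool(deltas=[{"dx":3,"dy":0,"dz":0,"rx":0,"ry":0,"rz":0,"fingers":-1},{"dx":3,"dy":0,"dz":0,"rx":0,"ry":0,"rz":0,"fingers":-1},{"dx":3,"dy":0,"dz":0,"rx":0,"ry":0,"rz":0,"fingers":-1},{"dx":0,"dy":0,"dz":0,"rx":0,"ry":0,"rz":0,"fingers":-1}])

```text
clock: 4.25
tcp_pos: [0.3537, -0.1957, 0.0745]
orientation: [-0.001, 1.0, 0.006, -0.001]
wrist_force: [-4.2, 3.5, -0.4]
finger_gap: 0.0858
```

```bash
cat > tr.py <<'E'
from meas import *
st=env.get_state();print(st["clock"],st["tcp_pos"],st["wrist_force"])
for n in("top","scene"):
    c=read_camera(n)
    try:
        m=tray(c,n).astype(np.float32)
        W=atz(c,m[:,0],.026)[:,:2].astype(np.float32)*1000
        (ce,sz,an)=cv2.minAreaRect(W);print(n,np.round(ce,1),np.round(sz,1),round(an,1))
        print(atz(c,cv2.approxPolyDP(m,5,True)[:,0],.026).round(4).tolist())
    except Exception as e: print(n,e)
E
python3 tr.py
```

```text
4.25 [ 0.35371978 -0.19573524  0.07445646] [-4.20615339  3.52235809 -0.44533985]
top [ 450.8 -195.7] [158.1 135.4] 3.7
[[0.5278, -0.2505, 0.026], [0.5204, -0.1269, 0.026], [0.3693, -0.1357, 0.026], [0.4261, -0.2611, 0.026]]
scene min() iterable argument is empty
```

Emit:
servo_tool(deltas=[{"dx":3,"dy":0,"dz":0,"rx":0,"ry":0,"rz":0,"fingers":-1},{"dx":2,"dy":0,"dz":0,"rx":0,"ry":0,"rz":0,"fingers":-1},{"dx":0,"dy":0,"dz":0,"rx":0,"ry":0,"rz":0,"fingers":-1},{"dx":-20,"dy":0,"dz":0,"rx":0,"ry":0,"rz":0,"fingers":-1},{"dx":0,"dy":0,"dz":25,"rx":0,"ry":0,"rz":0,"fingers":-1},{"dx":0,"dy":0,"dz":45,"rx":0,"ry":0,"rz":0,"fingers":-1},{"dx":0,"dy":-40,"dz":20,"rx":0,"ry":0,"rz":0.14,"fingers":-1},{"dx":10,"dy":-45,"dz":0,"rx":0,"ry":0,"rz":0.14,"fingers":-1}])

```text
clock: 5.25
tcp_pos: [0.3515, -0.2841, 0.1694]
orientation: [0.004, 0.989, 0.149, 0.003]
wrist_force: [1.7, -0.4, 0.6]
finger_gap: 0.0849
```

Emit:
servo_tool(deltas=[{"dx":20,"dy":-25,"dz":0,"rx":0,"ry":0,"rz":0.14,"fingers":-1},{"dx":20,"dy":0,"dz":0,"rx":0,"ry":0,"rz":0.14,"fingers":-1},{"dx":20,"dy":0,"dz":0,"rx":0,"ry":0,"rz":0.14,"fingers":-1},{"dx":20,"dy":0,"dz":0,"rx":0,"ry":0,"rz":0.14,"fingers":-1},{"dx":20,"dy":0,"dz":0,"rx":0,"ry":0,"rz":0.14,"fingers":-1},{"dx":0,"dy":0,"dz":0,"rx":0,"ry":0,"rz":0.14,"fingers":-1},{"dx":0,"dy":0,"dz":0,"rx":0,"ry":0,"rz":0.14,"fingers":-1},{"dx":0,"dy":0,"dz":0,"rx":0,"ry":0,"rz":0.14,"fingers":-1}])

```text
clock: 6.05
tcp_pos: [0.451, -0.3077, 0.1656]
orientation: [0.002, 0.759, 0.651, 0.0]
wrist_force: [-0.7, 0.0, 0.2]
finger_gap: 0.0852
```

Emit:
servo_tool(deltas=[{"dx":0,"dy":0,"dz":0,"rx":0,"ry":0,"rz":0.14,"fingers":-1},{"dx":0,"dy":0,"dz":0,"rx":0,"ry":0,"rz":0.04,"fingers":-1},{"dx":0,"dy":0,"dz":0,"rx":0,"ry":0,"rz":0,"fingers":-1}])

```text
clock: 6.35
tcp_pos: [0.4506, -0.3076, 0.1656]
orientation: [0.002, 0.7, 0.714, 0.0]
wrist_force: [0.5, 0.4, -0.1]
finger_gap: 0.0854
```

```bash
python3 tr.py; python3 - <<'E'
from h import *
from scipy.spatial.transform import Rotation as R
q=env.get_state()["orientation"];print(q,env.get_state()["joint_pos"],R.from_quat(np.r_[q[1:],q[0]]).as_matrix()[:,1])
t=read_camera("top");save(t,"c.png",(250,170,430,310),4)
E
```

```text
6.35 [ 0.4506378  -0.30760798  0.16559563] [ 0.53861963  0.36022668 -0.11278008]
top [ 452.9 -197.4] [160.8 133.8] 0.6
[[0.5325, -0.1359, 0.026], [0.381, -0.1327, 0.026], [0.3759, -0.2575, 0.026], [0.5309, -0.2596, 0.026]]
scene [ 456.5 -202.9] [168.8 141.1] 0.9
[[0.3734, -0.1436, 0.026], [0.3738, -0.197, 0.026], [0.4574, -0.2267, 0.026], [0.4655, -0.2693, 0.026], [0.5404, -0.2662, 0.026], [0.5318, -0.1367, 0.026]]
[6.21621643e-04 6.99979427e-01 7.14162729e-01 1.08891037e-04] [-7.46363232e-01  3.36116831e-01 -2.74910204e-01  9.58520255e-01
  1.81634408e-04  8.04374649e-01] [0.9997983  0.02005758 0.00102578]
```

View pics/c.png

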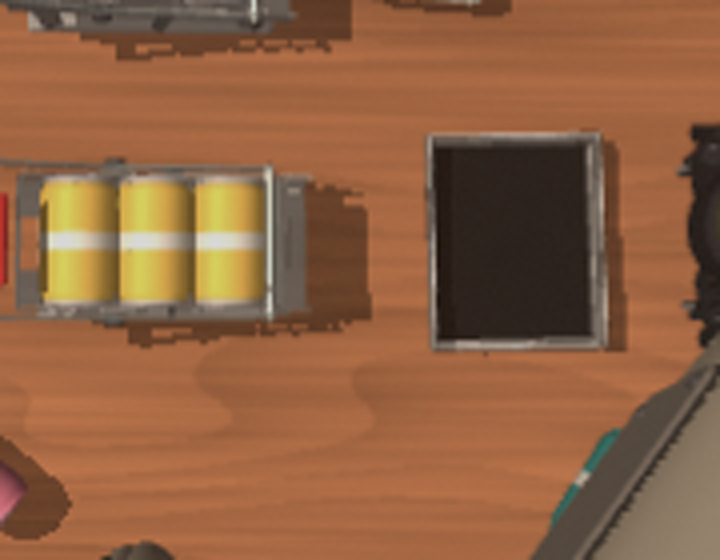

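```bash
python3 - <<'E'
from h import *
t=read_camera("top")
f=lambda L:np.array(L)/4+[250,170]
P=atz(t,f([[428,135],[600,133],[606,347],[431,350]]),.026);print(P.round(4).tolist(),P.mean(0))
print(atz(t,f([[310,178],[307,315]]),.035),atz(t,f([[269,167],[269,320]]),.06))
print(atz(t,f([[230,241],[157,241],[78,240.5]]),.1))
E
```

```text
[[0.5303, -0.1329, 0.026], [0.5332, -0.2626, 0.026], [0.3738, -0.2649, 0.026], [0.3707, -0.1349, 0.026]] [ 0.45199929 -0.19885898  0.026     ]
[[ 0.49623818 -0.04447943  0.035     ]
 [ 0.39566579 -0.04301237  0.035     ]] [[ 0.50170162 -0.01391716  0.06      ]
 [ 0.39189526 -0.01503772  0.06      ]]
[[0.44616101 0.01287425 0.1       ]
 [0.44566018 0.06334612 0.1       ]
 [0.44544994 0.11789601 0.1       ]]
```

Picture 7 shows the tray square within about 0.02 rad and about 4 mm high in x. I'll carry that small -x shift along during the push from behind.

Emit:
servo_tool(deltas=[{"dx":0,"dy":0,"dz":-30,"rx":0,"ry":0,"rz":-0.01,"fingers":-1},{"dx":0,"dy":0,"dz":-30,"rx":0,"ry":0,"rz":0,"fingers":-1},{"dx":0,"dy":0,"dz":-22,"rx":0,"ry":0,"rz":0,"fingers":-1},{"dx":0,"dy":0,"dz":-9,"rx":0,"ry":0,"rz":0,"fingers":-1},{"dx":0,"dy":10,"dz":0,"rx":0,"ry":0,"rz":0,"fingers":-1},{"dx":0,"dy":10,"dz":0,"rx":0,"ry":0,"rz":0,"fingers":-1},{"dx":0,"dy":5,"dz":0,"rx":0,"ry":0,"rz":0,"fingers":-1},{"dx":0,"dy":5,"dz":0,"rx":0,"ry":0,"rz":0,"fingers":-1}])

```text
clock: 7.45
tcp_pos: [0.4502, -0.2763, 0.0751]
orientation: [0.001, 0.703, 0.711, 0.0]
wrist_force: [0.0, -0.1, 0.3]
finger_gap: 0.0856
```

Emit:
servo_tool(deltas=[{"dx":0,"dy":5,"dz":0,"rx":0,"ry":0,"rz":0,"fingers":-1},{"dx":0,"dy":5,"dz":0,"rx":0,"ry":0,"rz":0,"fingers":-1},{"dx":-0.5,"dy":8,"dz":0,"rx":0,"ry":0,"rz":0,"fingers":-1},{"dx":-0.5,"dy":8,"dz":0,"rx":0,"ry":0,"rz":0,"fingers":-1},{"dx":-0.5,"dy":8,"dz":0,"rx":0,"ry":0,"rz":0,"fingers":-1},{"dx":-0.5,"dy":8,"dz":0,"rx":0,"ry":0,"rz":0,"fingers":-1},{"dx":-0.5,"dy":8,"dz":0,"rx":0,"ry":0,"rz":0,"fingers":-1},{"dx":0,"dy":0,"dz":0,"rx":0,"ry":0,"rz":0,"fingers":-1}])

```text
clock: 8.25
tcp_pos: [0.4477, -0.2265, 0.0746]
orientation: [0.001, 0.703, 0.711, 0.0]
wrist_force: [0.4, -1.5, 1.3]
finger_gap: 0.0853
```

```bash
python3 tr.py
```

```text
8.25 [ 0.44769376 -0.22653251  0.07462873] [ 0.36464067 -1.53905049  1.34270356]
top [ 455.4 -149.6] [160.4 134.7] 0.4
[[0.532, -0.0909, 0.026], [0.3806, -0.0884, 0.026], [0.3785, -0.198, 0.026], [0.3992, -0.216, 0.026], [0.5274, -0.2142, 0.026]]
scene [ 458. -154.] [140.8 170.8] 89.7
[[0.373, -0.0877, 0.026], [0.4381, -0.168, 0.026], [0.4951, -0.1856, 0.026], [0.5052, -0.2235, 0.026], [0.5363, -0.2229, 0.026], [0.5299, -0.0863, 0.026]]
```

Emit:
servo_tool(deltas=[{"dx":-0.5,"dy":8,"dz":0,"rx":0,"ry":0,"rz":0,"fingers":-1},{"dx":-0.5,"dy":8,"dz":0,"rx":0,"ry":0,"rz":0,"fingers":-1},{"dx":-0.5,"dy":8,"dz":0,"rx":0,"ry":0,"rz":0,"fingers":-1},{"dx":-0.5,"dy":8,"dz":0,"rx":0,"ry":0,"rz":0,"fingers":-1},{"dx":0,"dy":8,"dz":0,"rx":0,"ry":0,"rz":0,"fingers":-1},{"dx":0,"dy":6,"dz":0,"rx":0,"ry":0,"rz":0,"fingers":-1},{"dx":0,"dy":0,"dz":0,"rx":0,"ry":0,"rz":0,"fingers":-1}])

```text
clock: 9.15
tcp_pos: [0.4446, -0.1791, 0.0738]
orientation: [-0.001, 0.703, 0.712, 0.0]
wrist_force: [-0.6, -0.8, -0.4]
finger_gap: 0.0857
```

Emit:
servo_tool(deltas=[{"dx":0,"dy":3,"dz":0,"rx":0,"ry":0,"rz":0,"fingers":-1},{"dx":0,"dy":3,"dz":0,"rx":0,"ry":0,"rz":0,"fingers":-1},{"dx":0,"dy":0,"dz":0,"rx":0,"ry":0,"rz":0,"fingers":-1}])

```text
clock: 9.45
tcp_pos: [0.4448, -0.1743, 0.0737]
orientation: [-0.0, 0.703, 0.711, 0.0]
wrist_force: [-0.3, -1.3, -0.8]
finger_gap: 0.0853
```

Emit:
servo_tool(deltas=[{"dx":0,"dy":2,"dz":0,"rx":0,"ry":0,"rz":0,"fingers":-1},{"dx":0,"dy":2,"dz":0,"rx":0,"ry":0,"rz":0,"fingers":-1},{"dx":0,"dy":2,"dz":0,"rx":0,"ry":0,"rz":0,"fingers":-1},{"dx":0,"dy":0,"dz":0,"rx":0,"ry":0,"rz":0,"fingers":-1}])

```text
clock: 9.85
tcp_pos: [0.4451, -0.1689, 0.0739]
orientation: [0.0, 0.703, 0.711, -0.0]
wrist_force: [-0.3, -4.5, -2.7]
finger_gap: 0.0854
```

```bash
python3 tr.py; python3 - <<'E'
from h import *
t=read_camera("top");s=read_camera("scene")
im=np.hstack([cv2.resize(t["img"][190:290,250:400],None,fx=2.6,fy=2.6),cv2.resize(s["img"][150:250,220:370],None,fx=2.6,fy=2.6)])
cv2.imwrite("pics/d.png",im[...,::-1])
E
```

```text
9.85 [ 0.44510572 -0.1688573   0.07392041] [-0.34237085 -4.52067296 -2.70358127]
top [450.4 -91.9] [157.2 125.8] 0.6
[[0.5253, -0.0311, 0.026], [0.3744, -0.0324, 0.026], [0.3721, -0.1179, 0.026], [0.4164, -0.1476, 0.026], [0.5237, -0.1539, 0.026]]
scene [ 460.7 -100.9] [159.  142.4] 0.8
[[0.3802, -0.0343, 0.026], [0.4397, -0.1049, 0.026], [0.4936, -0.1231, 0.026], [0.5056, -0.1705, 0.026], [0.5374, -0.1703, 0.026], [0.5304, -0.0321, 0.026]]
```

View pics/d.png

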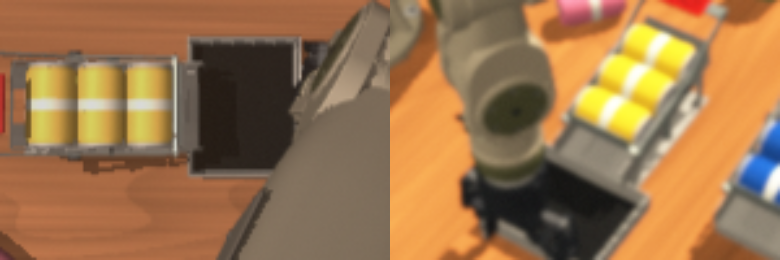

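Picture 8 shows the front wall under the lip and centred on the lane. The force has started to rise, so I'll press on a little to seat it squarely.

Emit:
servo_tool(deltas=[{"dx":0,"dy":1,"dz":0,"rx":0,"ry":0,"rz":0,"fingers":-1},{"dx":0,"dy":1,"dz":0,"rx":0,"ry":0,"rz":0,"fingers":-1},{"dx":0,"dy":0,"dz":0,"rx":0,"ry":0,"rz":0,"fingers":-1}])

```text
clock: 10.45
tcp_pos: [0.4454, -0.1685, 0.0743]
orientation: [0.002, 0.703, 0.711, -0.002]
wrist_force: [-1.5, -11.2, -1.8]
finger_gap: 0.0857
```

Emit:
servo_tool(deltas=[{"dx":0,"dy":1,"dz":0,"rx":0,"ry":0,"rz":0,"fingers":-1},{"dx":0,"dy":0,"dz":0,"rx":0,"ry":0,"rz":0,"fingers":-1},{"dx":0,"dy":-8,"dz":0,"rx":0,"ry":0,"rz":0,"fingers":-1},{"dx":0,"dy":-20,"dz":0,"rx":0,"ry":0,"rz":0,"fingers":-1},{"dx":0,"dy":0,"dz":40,"rx":0,"ry":0,"rz":0,"fingers":-1},{"dx":0,"dy":0,"dz":45,"rx":0,"ry":0,"rz":0,"fingers":-1},{"dx":0,"dy":0,"dz":45,"rx":0,"ry":0,"rz":0,"fingers":1},{"dx":0,"dy":0,"dz":45,"rx":0,"ry":0,"rz":0,"fingers":1}])

```text
clock: 11.25
tcp_pos: [0.4443, -0.1925, 0.2504]
orientation: [-0.001, 0.703, 0.711, 0.001]
wrist_force: [1.0, -1.5, -0.6]
finger_gap: 0.059
```

Emit:
servo_tool(deltas=[{"dx":0,"dy":0,"dz":20,"rx":0,"ry":0,"rz":0,"fingers":1},{"dx":0,"dy":45,"dz":0,"rx":0,"ry":0,"rz":0,"fingers":1},{"dx":0,"dy":45,"dz":0,"rx":0,"ry":0,"rz":0,"fingers":1},{"dx":0,"dy":45,"dz":0,"rx":0,"ry":0,"rz":0,"fingers":1},{"dx":0,"dy":45,"dz":0,"rx":0,"ry":0,"rz":0,"fingers":1},{"dx":0,"dy":45,"dz":0,"rx":0,"ry":0,"rz":0,"fingers":1},{"dx":0,"dy":45,"dz":0,"rx":0,"ry":0,"rz":0,"fingers":1},{"dx":0,"dy":45,"dz":0,"rx":0,"ry":0,"rz":0,"fingers":1}])

```text
clock: 12.05
tcp_pos: [0.4437, 0.1237, 0.2688]
orientation: [-0.001, 0.703, 0.711, 0.0]
wrist_force: [0.5, 0.1, -0.3]
finger_gap: 0.0001
```

Emit:
servo_tool(deltas=[{"dx":0,"dy":45,"dz":0,"rx":0,"ry":0,"rz":0,"fingers":1},{"dx":0,"dy":22,"dz":0,"rx":0,"ry":0,"rz":0,"fingers":1},{"dx":0,"dy":0,"dz":0,"rx":0,"ry":0,"rz":0,"fingers":1},{"dx":0,"dy":0,"dz":0,"rx":0,"ry":0,"rz":0,"fingers":1}])

```text
clock: 12.45
tcp_pos: [0.4441, 0.1887, 0.2686]
orientation: [-0.001, 0.703, 0.712, -0.001]
wrist_force: [-0.2, -0.5, -0.8]
finger_gap: -0.0001
```

```bash
python3 tr.py; python3 - <<'E'
from h import *
t=read_camera("top");s=read_camera("scene")
im=np.hstack([cv2.resize(t["img"][190:290,220:380],None,fx=2.45,fy=2.45),cv2.resize(s["img"][90:250,220:380],None,fx=2.45,fy=2.45)[:392]]) if 0 else np.vstack([cv2.resize(t["img"][190:290,210:390],None,fx=3,fy=3),cv2.resize(s["img"][130:230,220:400],None,fx=3,fy=3)])
cv2.imwrite("pics/e.png",im[...,::-1])
E
```

```text
12.45 [0.44408797 0.18873349 0.26855059] [-0.23649679 -0.5058818  -0.83487526]
top [450.6 -94. ] [157.4 136. ] 0.4
[[0.5284, -0.0311, 0.026], [0.3714, -0.0295, 0.026], [0.3724, -0.1594, 0.026], [0.5268, -0.157, 0.026]]
scene [454.7 -99.9] [170.3 143.2] 0.8
[[0.3722, -0.0395, 0.026], [0.3823, -0.1694, 0.026], [0.5403, -0.1643, 0.026], [0.5304, -0.0321, 0.026]]
```

View pics/e.png

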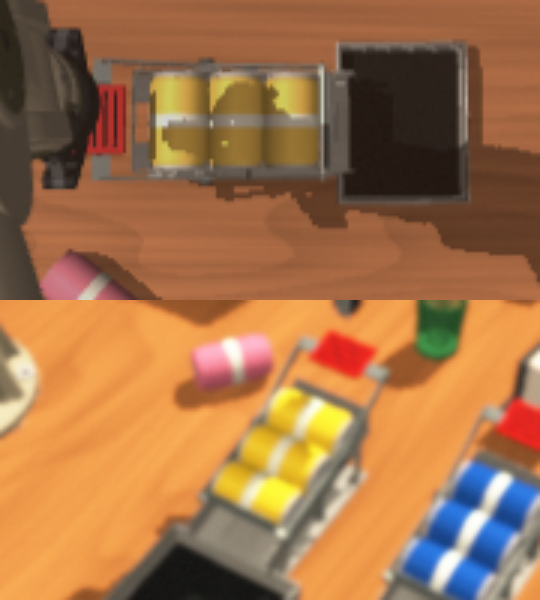

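Picture 9 shows the tray seated squarely: centre (0.450, -0.094), turn under 0.01 rad, front wall under the lip. The gripper is above the yellow paddle, so I'll press next.

Emit:
servo_tool(deltas=[{"dx":0,"dy":0,"dz":-25,"rx":0,"ry":0,"rz":0,"fingers":1},{"dx":0,"dy":0,"dz":-18,"rx":0,"ry":0,"rz":0,"fingers":1},{"dx":0,"dy":0,"dz":-5,"rx":0,"ry":0,"rz":0,"fingers":1},{"dx":0,"dy":0,"dz":-5,"rx":0,"ry":0,"rz":0,"fingers":1},{"dx":0,"dy":2,"dz":-5,"rx":0,"ry":0,"rz":0,"fingers":1},{"dx":0,"dy":0,"dz":0,"rx":0,"ry":0,"rz":0,"fingers":1}])

```text
clock: 13.35
tcp_pos: [0.4451, 0.1905, 0.2113]
orientation: [0.0, 0.703, 0.711, 0.0]
wrist_force: [-0.2, -0.1, 0.9]
finger_gap: 0.0005
```

Emit:
servo_tool(deltas=[{"dx":0,"dy":2,"dz":-5,"rx":0,"ry":0,"rz":0,"fingers":1},{"dx":0,"dy":2,"dz":-5,"rx":0,"ry":0,"rz":0,"fingers":1},{"dx":0,"dy":2,"dz":-5,"rx":0,"ry":0,"rz":0,"fingers":1},{"dx":0,"dy":1,"dz":-3,"rx":0,"ry":0,"rz":0,"fingers":1}])

```text
clock: 13.75
tcp_pos: [0.4453, 0.1984, 0.1936]
orientation: [-0.0, 0.703, 0.711, 0.001]
wrist_force: [-3.7, 2.9, 8.9]
finger_gap: -0.0
```

Emit:
servo_tool(deltas=[{"dx":0,"dy":1,"dz":-4,"rx":0,"ry":0,"rz":0,"fingers":1},{"dx":0,"dy":0,"dz":-2,"rx":0,"ry":0,"rz":0,"fingers":1},{"dx":0,"dy":0,"dz":0,"rx":0,"ry":0,"rz":0,"fingers":1}])

```text
clock: 14.05
tcp_pos: [0.4454, 0.1999, 0.1888]
orientation: [-0.001, 0.703, 0.711, 0.002]
wrist_force: [-5.7, 5.3, 13.7]
finger_gap: 0.0
```

Emit:
servo_tool(deltas=[{"dx":0,"dy":0,"dz":-2,"rx":0,"ry":0,"rz":0,"fingers":1},{"dx":0,"dy":0,"dz":-1,"rx":0,"ry":0,"rz":0,"fingers":1},{"dx":0,"dy":0,"dz":0,"rx":0,"ry":0,"rz":0,"fingers":1},{"dx":0,"dy":0,"dz":0,"rx":0,"ry":0,"rz":0,"fingers":1}])

```text
clock: 14.45
tcp_pos: [0.4454, 0.2001, 0.188]
orientation: [-0.0, 0.703, 0.712, 0.003]
wrist_force: [-11.6, 3.7, 30.2]
finger_gap: -0.0001
```

```bash
python3 - <<'E'
from h import *
st=env.get_state();print(st["clock"],st["tcp_pos"],st["wrist_force"])
t=read_camera("top");s=read_camera("scene")
im=np.vstack([cv2.resize(t["img"][190:290,210:390],None,fx=3,fy=3),cv2.resize(s["img"][130:230,220:400],None,fx=3,fy=3)])
cv2.imwrite("pics/f.png",im[...,::-1])
E
```

```text
14.45 [0.44535757 0.20008729 0.18804434] [-11.6418224    3.65034807  30.1544641 ]
```

View pics/f.png

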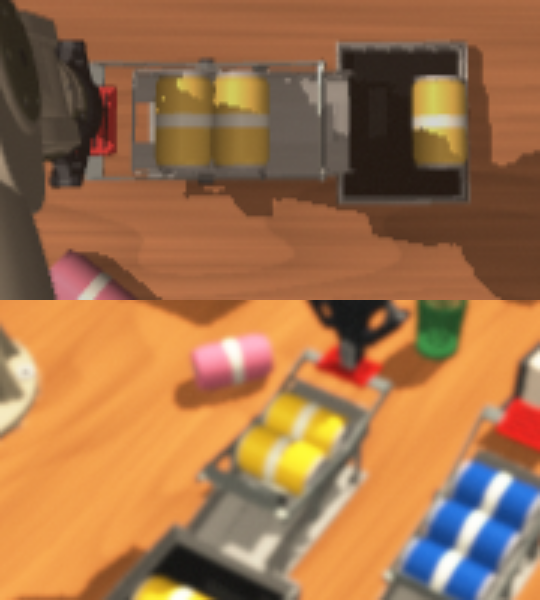

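Picture 10 shows the paddle at its stop (30 N), one can out on the tray, and the next two held. I'll release smoothly and retract.

Emit:
servo_tool(deltas=[{"dx":0,"dy":0,"dz":3,"rx":0,"ry":0,"rz":0,"fingers":1},{"dx":0,"dy":0,"dz":0,"rx":0,"ry":0,"rz":0,"fingers":1},{"dx":0,"dy":-1,"dz":5,"rx":0,"ry":0,"rz":0,"fingers":1},{"dx":0,"dy":-2,"dz":7,"rx":0,"ry":0,"rz":0,"fingers":1},{"dx":0,"dy":-3,"dz":7,"rx":0,"ry":0,"rz":0,"fingers":1},{"dx":0,"dy":-2,"dz":7,"rx":0,"ry":0,"rz":0,"fingers":1},{"dx":0,"dy":0,"dz":20,"rx":0,"ry":0,"rz":0,"fingers":1},{"dx":0,"dy":0,"dz":45,"rx":0,"ry":0,"rz":0,"fingers":1}])

```text
clock: 15.35
tcp_pos: [0.4434, 0.1897, 0.2756]
orientation: [-0.002, 0.703, 0.711, -0.003]
wrist_force: [1.1, -0.0, 0.8]
finger_gap: -0.0001
```

Emit:
servo_tool(deltas=[{"dx":-15,"dy":20,"dz":20,"rx":0,"ry":0,"rz":0,"fingers":1},{"dx":-15,"dy":30,"dz":0,"rx":0,"ry":0,"rz":0,"fingers":1},{"dx":0,"dy":0,"dz":0,"rx":0,"ry":0,"rz":0,"fingers":1},{"dx":0,"dy":0,"dz":0,"rx":0,"ry":0,"rz":0,"fingers":1},{"dx":0,"dy":0,"dz":0,"rx":0,"ry":0,"rz":0,"fingers":1},{"dx":0,"dy":0,"dz":0,"rx":0,"ry":0,"rz":0,"fingers":1},{"dx":0,"dy":0,"dz":0,"rx":0,"ry":0,"rz":0,"fingers":1},{"dx":0,"dy":0,"dz":0,"rx":0,"ry":0,"rz":0,"fingers":1}])

```text
clock: 16.15
tcp_pos: [0.4152, 0.2398, 0.2977]
orientation: [-0.0, 0.704, 0.711, -0.0]
wrist_force: [0.1, -0.8, -0.2]
finger_gap: -0.0001
```

```bash
python3 tr.py; python3 - <<'E'
from h import *
t=read_camera("top");s=read_camera("scene")
im=np.vstack([cv2.resize(t["img"][190:290,210:390],None,fx=3,fy=3),cv2.resize(s["img"][130:230,220:400],None,fx=3,fy=3)])
cv2.imwrite("pics/g.png",im[...,::-1])
E
```

```text
16.15 [0.41522856 0.23984553 0.29769225] [ 0.08541178 -0.77688382 -0.18097897]
top [450.5 -93.8] [157.1 130.2] 0.6
[[0.5284, -0.0341, 0.026], [0.3773, -0.0295, 0.026], [0.3753, -0.1534, 0.026], [0.4046, -0.1565, 0.026], [0.4043, -0.109, 0.026], [0.4932, -0.103, 0.026], [0.4996, -0.1509, 0.026], [0.5267, -0.154, 0.026]]
scene [453.8 -99.4] [174.8 146.4] 2.0
[[0.3697, -0.0362, 0.026], [0.3846, -0.1723, 0.026], [0.5379, -0.1659, 0.026], [0.5283, -0.0288, 0.026]]
```

View pics/g.png

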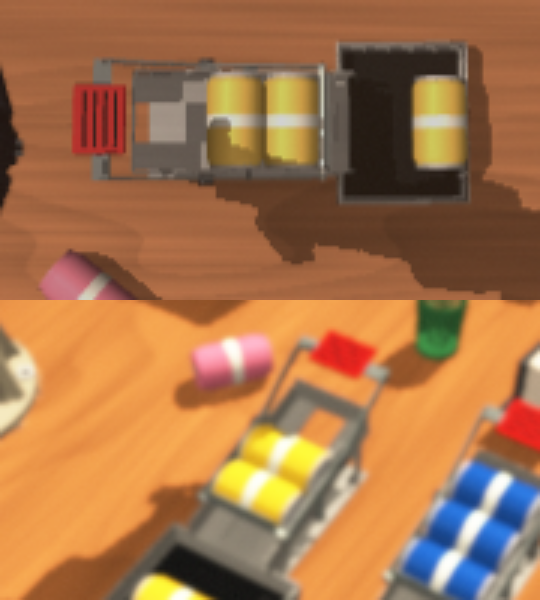

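Picture 11 shows the paddle up again, the gate closed on the next can, one can lying in the tray, and the tray still at the mouth. I'm handing in.

```bash
python3 -c "
from workcell import job
print(job.hand_in())"
```

```text
the job is handed in; nothing more can be done
None
```

The lemon drink is served: one yellow can is lying in the tray, and the tray is up against the yellow dispenser's mouth. The job is handed in, finished at about 16 s of the 56 s allowed.

**What I did:** I squared the tray with a two-finger push on its side. I then pushed it from behind until it seated under the lip, with the push force rising to about 11 N. Next I pressed the yellow paddle to its stop at about 30 N, let it come right back up, and moved the arm clear.

**Last checks:**
- **Tray:** its centre was at about (0.450, -0.094) by the top camera, 2–3 mm from the target. It was square to within about 0.01 rad and did not move when the can rolled in.
- **Dispenser:** the paddle was back up, and the two remaining cans had rolled down to the closed gate.
- **Surroundings:** the blue dispenser and the pink can looked undisturbed in the last picture. I did not look at the other bystanders again at the end.
- **Disagreements:** the scene camera put the tray 4–6 mm from the top camera's position. I put that down to its coarser outline and trusted the top camera.

My first move call was refused because each row needs all its keys; nothing moved and I sent it again.

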